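Load the lamp's battery console

ROBOT

A 6-joint arm with a two-finger parallel gripper is mounted at the origin on the work surface. World frame = base frame: x ahead of the robot, y to its left, z up, the work surface at z = 0. Lengths are in mm, angles in rad, forces in N, time in s.
With the tool pointing down it reaches from about 300 to 775 mm from the base axis. Payload 14.6 kg.
Tool frame: the origin (TCP) lies on the centre line of the jaws, within the pads' length; the fingertips stand 19 mm ahead of it and the grasp point (between the pads) is the TCP (bot.tip_reach is the distance from the TCP to the fingertips, in mm); y points along the fingers, x is the direction in which the jaws open and shut, and the axes are right-handed (so a half turn about y gives the same grasp; the last joint's range is limited). The gripper opens to 85 mm and grips with 20 to 120 N. Pads are 22 mm wide; open, the fingers measure 114 mm over their backs; the gripper's body (76 mm by 85 mm) begins 54 mm behind the grasp point. The pads swing forward as they close: fully open they stand 13 mm farther back than shut.
Start: joints at [1.266, 0.3, 1.521, -0, 1.321, -0.067], TCP at [129.559, 534.513, 221.881] pointing down, gripper open.
Joint ranges: [-3.03, 3.03], [-0.79, 2.21], [0.23, 2.52], [-1.04, 4.18], [0, 3.07], [-2.55, 2.55]. Speed limits (rad/s): [2.22, 2.22, 2.57, 3.14, 3.14, 3.14].

INTERFACE

Orientations are given as a unit quaternion [w, x, y, z].
In Python, from rig import bot gives the robot as it stands. Calls block until the motion is done:
- bot.move_to(position, orientation): joint-space move of the TCP to a pose.
- bot.servo_line(position, attitude=None, speed=150, until_force=None): straight line of the TCP; attitude=None keeps the orientation; speed is the mean speed in mm/s. With until_force (N) it stops when the force on the tool has changed by that much, and returns True; else False.
- bot.move_joints(angles): joint-space move.
- bot.move_gripper(opening, grip_force=None): finger opening in mm; grip_force is the grip in N (None keeps the last); returns when the fingers have stopped.
- bot.dwell(seconds).
- bot.ik(position, orientation): joint angles nearest the present ones, or None.
- bot.read_state(): the state.
- bot.read_camera(name): name is "side" or "top"; returns a dict with "image" (420x560x3 uint8, blue, green, red), "depth" (420x560 float32, mm along the optical axis (not along the pixel's ray), 0 where there is no reading), "fovy" (degrees; the focal length in pixels is half the picture's height over the tangent of half this angle, whatever the lens; pixels are square), "cx", "cy" (the principal point, pixels), "eye" and "attitude" of the camera in the world. Camera axes: x right, y down, z forward; pixel columns grow to the right and rows downward; lengths in mm; the calibration is good to about 2 mm. A picture is of the moment at which its call begins.
A pose or a line that the arm cannot do raises bot.MotionError and nothing moves.
- bot.finish_job(): hands the job in, once; it reports no verdict.
The state is a dict: "clock": time; "joint_positions": joint angles; "qvel": joint speeds; "effort": joint torques, N m; "ee_pos": TCP position; "tool_rot": TCP orientation; "ft_force": force on the tool from outside, world axes, zero at the start; "moment": the same for the moment, N m; "grip_width": finger opening in mm.
Only numpy, scipy, OpenCV 4.12 (cv2) and the standard library are available. Lean on these libraries where they do the work, as an engineer would, in place of code of your own. Each camera call takes 0.05 s, during which the arm holds its last target.

TASK

Put the batteries into the table lamp's control box: first turn its dimmer knob fully anticlockwise to off, then lift the cover plate off its two pins and lay it flat on the table, and lay every small block battery from the table down on the floor of the well, none on top of another. Then seat the cover back on both pins, fully home on the rim, let go of it, and finally turn the dimmer fully clockwise to its stop. Leave the other things on the table where they are.

Things in the scene. Friction and masses are not known exactly. Their poses are not given: they have to be found in the camera images.
- console: The lamp's battery console, a black box fixed to the table; origin on the table under the middle of its well, z up. The box is 126 mm (its x) by 188 mm (its y), top rim 34 mm above the table; two upright steel pins stand on the rim. A step 92 mm long and 20 mm high continues it at its -y end and carries the dimmer, axis at x = 0, y = -145 mm.
- pin_a (a point): Foot of one pin, on the rim at the console's x = 0, y = +82 mm, 34 mm above the table. The pin is 8 mm in diameter, 13 mm tall, with a tapered tip.
- pin_b (a point): Foot of the other, equal pin, on the rim at the console's x = 0, y = -82 mm.
- well (a point): Centre of the floor of the open well in the console, 6 mm above the table, axes as the console's. The well is 110 mm (x) by 140 mm (y) and 28 mm deep to the rim; four batteries fit lying side by side across it.
- dimmer (a joint): Dimmer knob angle in rad: 0 = off, the end stop fully anticlockwise seen from above; grows clockwise to 2.4 = full, the other end stop. Starts somewhere between. Turns with light friction (about 0.04 N m) and stays where it is left.
- dimmer_grip (a point): Grip point of the dimmer knob on its vertical turning axis, 57 mm above the table; the grip is an upright grey bar 42 mm long (this frame's x, turns with the knob), 14 mm thick (y), its top 7 mm above this point and 32 mm tall, on a disc of 44 mm diameter whose top is 23 mm below this point.
- cover: Loose aluminium cover plate 126 mm (x) by 188 mm (y), 5 mm thick, 0.18 to 0.29 kg; two 12 mm square holes at x = 0, y = +-82 mm go over the pins, either way round. Origin in the middle of its underside, z up. A brass grip fin stands in its middle: 12 mm thick (x), 60 mm long (y), 32 mm tall above the plate. At the start it is seated on the rim.
- battery0_mid (a point): Block battery, a dark grey rectangular block 48 mm long (its x), 26 mm wide (its y) and 17 mm thick (its z), with a steel band at one end and two small brass contacts at the other; 36 to 63 g. This point is its middle, z up; it lies flat on the table 8.5 mm below. Two to four batteries are present, the others absent.
- battery1_mid (a point): Block battery, a dark grey rectangular block 48 mm long (its x), 26 mm wide (its y) and 17 mm thick (its z), with a steel band at one end and two small brass contacts at the other; 36 to 63 g. This point is its middle, z up; it lies flat on the table 8.5 mm below. Two to four batteries are present, the others absent.
- battery2_mid (a point): Block battery, a dark grey rectangular block 48 mm long (its x), 26 mm wide (its y) and 17 mm thick (its z), with a steel band at one end and two small brass contacts at the other; 36 to 63 g. This point is its middle, z up; it lies flat on the table 8.5 mm below. Two to four batteries are present, the others absent.
- battery3_mid (a point): Block battery, a dark grey rectangular block 48 mm long (its x), 26 mm wide (its y) and 17 mm thick (its z), with a steel band at one end and two small brass contacts at the other; 36 to 63 g. This point is its middle, z up; it lies flat on the table 8.5 mm below. Two to four batteries are present, the others absent.
- candle: Bystander: candle glass, round, 52 mm diameter, 45 mm tall; origin under its middle. Leave alone.
- carton: Bystander: small cardboard bulb carton 46 x 46 mm, 62 mm tall; origin under its middle. Leave alone.
- remote: Bystander: black remote control 45 mm (x) by 160 mm (y), 18 mm thick; origin under its middle. Leave alone.
- driver: Bystander: screwdriver with black handle, 160 mm long (x), about 26 mm thick; origin under its middle. Leave alone.
Not all that is in view belongs to the job. Leave any white look-alike of the part that bears battery3_mid alone.

How it is judged (in metres and radians):
On the way, in this order (a step that is already met when the one before it is completed fails the run):
1. the dimmer is turned off while the cover is still on (value of joint dimmer below 0.08 rad and z of cover in the frame of well between 0.025 and 0.031 m and horizontal distance between cover and well below 0.006 m), for 0.2 s.
2. the cover lies flat on the table, let go (height (world z) of cover below 0.012 m and angle between cover's own z axis and vertical below 0.08 rad and contact force between cover and the fingers below 0.3 N and linear speed of cover below 0.05 m/s), for 0.2 s.
3. every battery lies on the floor of the well (x of battery0_mid in the frame of well between -0.055 and 0.055 m and y of battery0_mid in the frame of well between -0.07 and 0.07 m and z of battery0_mid in the frame of well between 0.004 and 0.018 m and x of battery1_mid in the frame of well between -0.055 and 0.055 m and y of battery1_mid in the frame of well between -0.07 and 0.07 m and z of battery1_mid in the frame of well between 0.004 and 0.018 m and x of battery2_mid in the frame of well between -0.055 and 0.055 m and y of battery2_mid in the frame of well between -0.07 and 0.07 m and z of battery2_mid in the frame of well between 0.004 and 0.018 m and x of battery3_mid in the frame of well between -0.055 and 0.055 m and y of battery3_mid in the frame of well between -0.07 and 0.07 m and z of battery3_mid in the frame of well between 0.004 and 0.018 m), for 0.2 s.
4. the cover is seated on both pins and let go, with the batteries inside and the dimmer still off (all of step 3 and z of cover in the frame of well between 0.025 and 0.031 m and horizontal distance between cover and well below 0.006 m and angle between cover's own z axis and vertical below 0.05 rad and angle between the y axis of cover and the y axis of console, either way round below 0.06 rad and contact force between cover and the fingers below 0.3 N and value of joint dimmer below 0.5 rad), for 0.3 s.
5. the dimmer is turned fully clockwise (value of joint dimmer above 2.32 rad), for 0.2 s.
At the end, for the whole second after the job is handed in: Every battery present lies on the floor of the well inside its walls; the cover lies flat on the rim over both pins (within 3 mm in height, 6 mm sideways, 0.05 rad of level), let go and at rest; the dimmer is within 0.08 rad of its clockwise stop (all of step 3 and z of cover in the frame of well between 0.025 and 0.031 m and horizontal distance between cover and well below 0.006 m and angle between cover's own z axis and vertical below 0.05 rad and angle between the y axis of cover and the y axis of console, either way round below 0.06 rad and contact force between cover and the fingers below 0.3 N and value of joint dimmer above 2.32 rad and linear speed of cover below 0.03 m/s); the robot touches nothing.
It fails at once if one of the bystanders is pushed more than 5 cm (distance of any of candle, carton, remote, driver from where it was at the start of the episode above 0.05 m).
Of battery0, battery1, battery2, battery3 only 2 to 4 are there at a start; the rules pass over those that are not, and their reading is None.
At some moment in a run one of battery0, battery1, battery2, battery3 may be knocked a few centimetres aside while the robot is not near it.
Once in a run the grip may slacken for a moment while it holds something.
It also fails if it takes over 210 s, if anything falls off the work surface, if the arm or the gripper's body presses on something with over 40 N, if the wrist force passes 120 N, or if a joint passes its speed limit or range.

## Working session

There is one attempt and no reset: what is moved stays moved. The work goes in short steps, each a Python script; the robot and the scene stay as the last script left them, time stands still between calls to the robot, and variables do not carry over. Pictures are saved under pics/ and viewed, and the job is handed in when it is done.

```bash
ls -la; mkdir -p pics; python3 - <<'E'
from rig import bot
import cv2,numpy as np
s=bot.read_state();print(s)
for n in("side","top"):
    c=bot.read_camera(n)
    cv2.imwrite(f"pics/{n}0.png",c["image"]);np.savez(f"{n}0.npz",**c)
    print(n,c["fovy"],c["cx"],c["cy"],c["eye"],c["attitude"])
E
```

```text
total 12
drwxr-xr-x  3 agent agent 4096 Dec  6 07:24 .
drwxr-xr-x 23 root  root  4096 Dec  6 07:24 ..
drwxr-xr-x  2 agent agent 4096 Dec  6 07:24 pics
{'clock': 0.0, 'joint_positions': array([ 1.26641821e+00,  3.00489681e-01,  1.52160079e+00,  2.83522490e-05,
        1.32073208e+00, -6.66175114e-02]), 'qvel': array([ 0.00058315, -0.00083141,  0.00126805, -0.00035668,  0.00014571,
        0.00192452]), 'effort': array([ 2.62612753e-03, -5.43500590e+01, -3.61798382e+01,  1.86422176e-05,
        4.03642771e-03, -5.49598963e-05]), 'ee_pos': array([129.46712758, 534.27760211, 221.30280099]), 'tool_rot': array([-0.55553523,  0.55601018,  0.43680435, -0.43753314]), 'ft_force': array([-0.12936553, -0.18454295,  0.76539845]), 'moment': array([-0.02217956,  0.000104  ,  0.08709462]), 'grip_width': 85.55494274657792}
side 57.95608734405657 273.3303120315465 213.62088873490129 [ 383.18910717 -816.57280345  710.86345862] [-0.43205643  0.89282039 -0.10979252  0.06437851]
top 48.666702031908045 275.62798223117113 209.10718983107023 [ 507.72846141  -39.01955139 1237.8629594 ] [ 0.01692395 -0.69685068  0.71680417 -0.0174498 ]
```

View pics/side0.png

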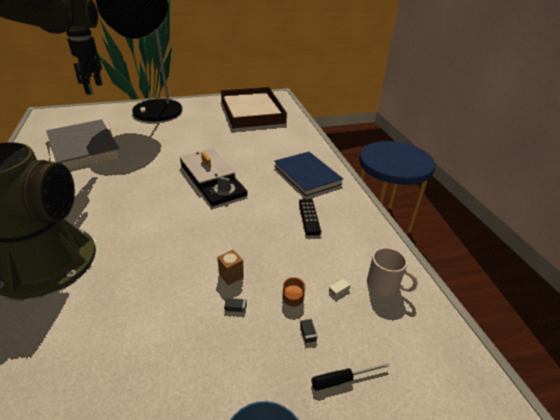

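View pics/top0.png

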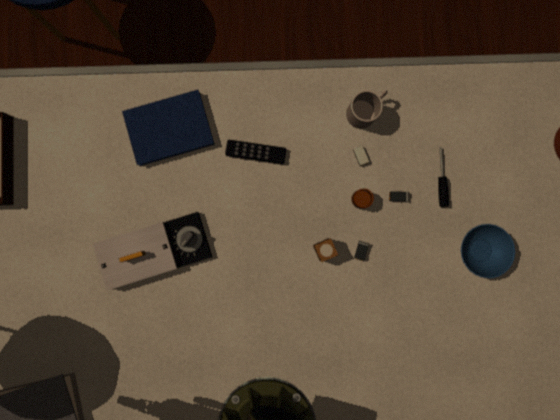

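```bash
cat > h.py <<'E'
import numpy as np,cv2
from scipy.spatial.transform import Rotation as R
def q2m(q): q=np.asarray(q,float); return R.from_quat([q[1],q[2],q[3],q[0]]).as_matrix()
def m2q(M): x=R.from_matrix(M).as_quat(); return [x[3],x[0],x[1],x[2]]
def foc(c): return c["image"].shape[0]/2/np.tan(np.radians(float(c["fovy"]))/2)
def rays(c,uv):
    uv=np.atleast_2d(uv).astype(float);f=foc(c)
    d=np.c_[(uv[:,0]-c["cx"])/f,(uv[:,1]-c["cy"])/f,np.ones(len(uv))]
    return d@q2m(c["attitude"]).T
def on_plane(c,uv,z):
    d=rays(c,uv);e=np.asarray(c["eye"]);t=(z-e[2])/d[:,2];return e+t[:,None]*d
def cloud(c):
    h,w=c["depth"].shape;v,u=np.mgrid[:h,:w];d=rays(c,np.c_[u.ravel(),v.ravel()])
    return (c["eye"]+d*c["depth"].ravel()[:,None]).reshape(h,w,3)
def project(c,P):
    p=(np.atleast_2d(P)-c["eye"])@q2m(c["attitude"]);f=foc(c)
    return np.c_[p[:,0]/p[:,2]*f+c["cx"],p[:,1]/p[:,2]*f+c["cy"]]
def crop(c,u0,v0,u1,v1,s,fn,gain=1.8):
    im=np.clip(c["image"][v0:v1,u0:u1].astype(float)*gain,0,255).astype(np.uint8)
    cv2.imwrite(fn,cv2.resize(im,None,fx=s,fy=s,interpolation=cv2.INTER_CUBIC))
def down(a):
    """tool y = down; tool x (jaw dir) = (cos a, sin a,0)"""
    x=np.array([np.cos(a),np.sin(a),0]);z_=np.array([0,0,-1.])  # approach
    return x,z_
E
python3 - <<'E'
import numpy as np
from h import *
t=dict(np.load("top0.npz"));s=dict(np.load("side0.npz"))
crop(t,85,200,225,300,5,"pics/t_con.png");crop(t,300,90,460,280,3,"pics/t_bat.png")
crop(s,200,230,420,400,3.5,"pics/s_bat.png");crop(s,160,130,260,215,6,"pics/s_con.png")
import json
from h import q2m
q=[-0.55553523,  0.55601018,  0.43680435, -0.43753314]
print(q2m(q))
C=cloud(t)
for p in [(398,197),(362,250),(361,156),(361,199),(326,249),(131,257),(188,239),(300,300),(200,350),(440,320),(450,100),(250,220),(220,200)]:
    print(p,C[p[1],p[0]].round(1))
E
```

```text
[[ 2.35533423e-01 -3.94816588e-04 -9.71866169e-01]
 [ 9.71865477e-01 -1.16513691e-03  2.35533729e-01]
 [-1.22534977e-03 -9.99999243e-01  1.09279927e-04]]
(398, 197) [ 590.  -364.4   15.8]
(362, 250) [ 453.5 -264.    16.9]
(361, 156) [ 701.1 -270.3   18.7]
(361, 199) [ 587.6 -266.9   14.2]
(326, 249) [ 460.7 -164.7   64.9]
(131, 257) [454.9 323.4  74.7]
(188, 239) [495.6 182.5  63.7]
(300, 300) [ 3.256e+02 -9.840e+01 -2.000e-01]
(200, 350) [202.4 168.7  -1.1]
(440, 320) [ 262.  -467.5   -4.4]
(450, 100) [ 848.9 -519.     1.8]
(250, 220) [540.8  28.3   1.1]
(220, 200) [596.5 107.1  -0. ]
```

View pics/t_con.png

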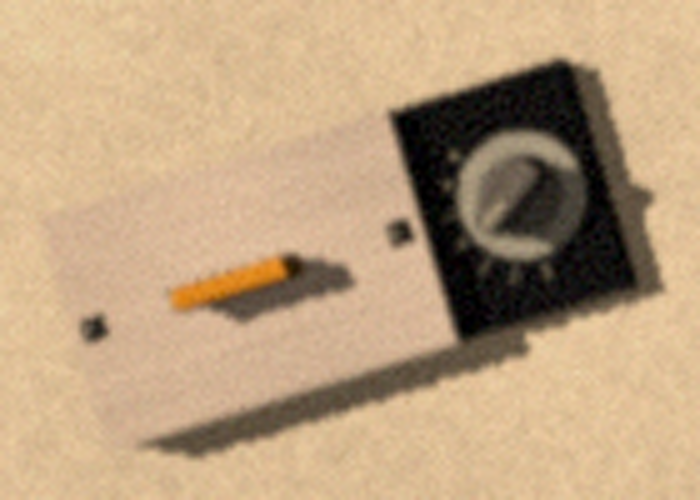

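View pics/t_bat.png

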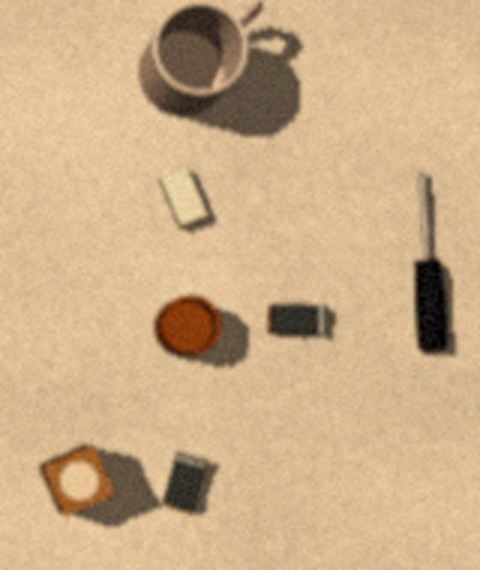

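View pics/s_bat.png

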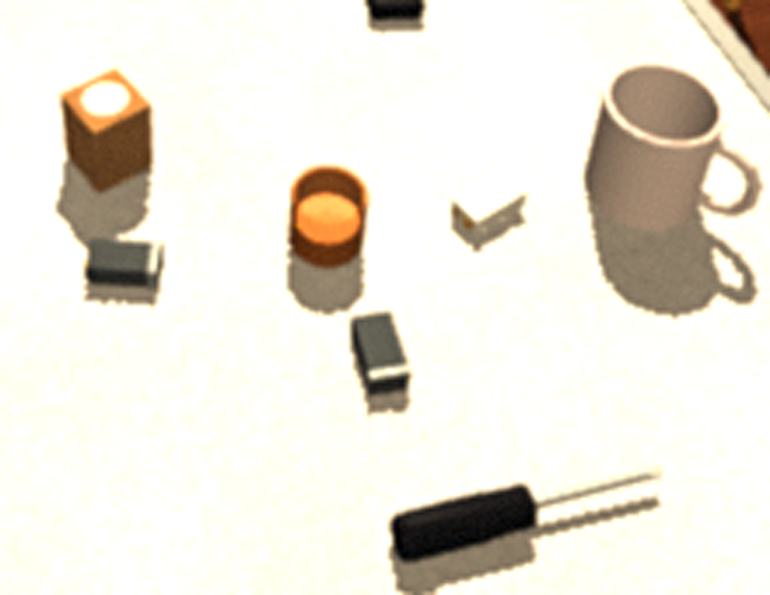

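View pics/s_con.png

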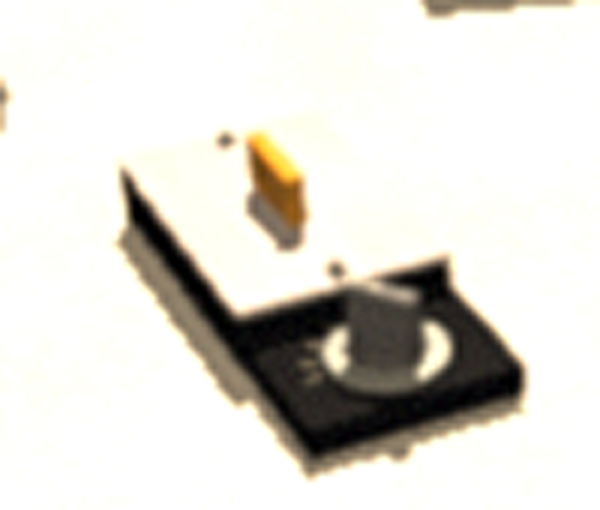

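```bash
python3 - <<'E'
import numpy as np
from h import *
for n,box in(("top",(85,200,225,300)),("side",(160,130,260,215))):
    c=dict(np.load(n+"0.npz"));C=cloud(c);Z=C[...,2]
    f=foc(c);print(n,f)
    u0,v0,u1,v1=box
    m=np.zeros(Z.shape,np.uint8);m[v0:v1,u0:u1]=((Z>31)&(Z<50))[v0:v1,u0:u1]
    # cover: bright
    g=c["image"].max(2); m1=(m&(g>70)).astype(np.uint8)
    m1=cv2.morphologyEx(m1,cv2.MORPH_OPEN,np.ones((3,3)))
    k,l,st,_=cv2.connectedComponentsWithStats(m1); i=1+np.argmax(st[1:,4]); mc=(l==i)
    P=C[mc];print("cover n",mc.sum(),"z med",np.median(P[:,2]),"std",P[:,2].std())
    vv,uu=np.nonzero(mc);W=on_plane(c,np.c_[uu,vv],39)
    r=cv2.minAreaRect(W[:,:2].astype(np.float32));print("cover rect",r)
    # fin
    m2=np.zeros_like(m);im=c["image"].astype(int)
    m2[v0:v1,u0:u1]=((im[...,2]-im[...,0]>60)&(im[...,2]>80))[v0:v1,u0:u1]
    vv,uu=np.nonzero(m2);print("fin",len(uu),C[m2>0].mean(0))
    m2=m2.astype(bool)&(Z>66);vv,uu=np.nonzero(m2);W=on_plane(c,np.c_[uu,vv],71)
    if len(W): print("fin rect",len(W),cv2.minAreaRect(W[:,:2].astype(np.float32)),Z[m2].mean())
    m3=np.zeros_like(m);m3[v0:v1,u0:u1]=((Z>56)&(Z<72)&(im[...,2]-im[...,0]<40))[v0:v1,u0:u1]
    vv,uu=np.nonzero(m3);W=on_plane(c,np.c_[uu,vv],64);W3=C[m3>0];print("bar",len(uu),W.mean(0),Z[m3>0].mean(),cv2.minAreaRect(W[:,:2].astype(np.float32)), cv2.minAreaRect(W3[:,:2].astype(np.float32)))
    # batteries
    for (u,v) in [(398,197),(362,250)] if n=="top" else [(235,305),(308,331)]:
        m=np.zeros(Z.shape,np.uint8);w=16;m[v-w:v+w,u-w:u+w]=((Z>9)&(Z<25))[v-w:v+w,u-w:u+w]
        k,l,st,_=cv2.connectedComponentsWithStats(m);m=(l==l[v,u])
        vv,uu=np.nonzero(m);W=on_plane(c,np.c_[uu,vv],17)
        print("bat",len(uu),np.median(Z[m]),cv2.minAreaRect(W[:,:2].astype(np.float32)),C[m].mean(0),W.mean(0))
    # table z
    print("table z", [np.median(Z[v-5:v+5,u-5:u+5]) for u,v in ([(300,300),(250,220),(420,230),(130,310)] if n=="top" else [(150,250),(250,250),(280,210)])])
E
```

```text
top 464.3775424722125
cover n 3283 z med 39.45324251320676 std 2.3283690159183807
cover rect ((455.5615539550781, 326.8642578125), (125.9756851196289, 188.83847045898438), 15.879558563232422)
fin 105 [456.41398199 327.44636073  69.28423006]
fin rect 99 ((456.0486145019531, 327.05072021484375), (10.30448055267334, 57.511905670166016), 16.83626937866211) 71.08676331793302
bar 104 [491.38433388 199.52911907  64.        ] 63.28076481358663 ((471.3830261230469, 251.4559783935547), (28.056671142578125, 177.07626342773438), 20.442981719970703) ((471.5345764160156, 251.92437744140625), (27.874845504760742, 175.66221618652344), 20.137609481811523)
bat 193 16.693905672768096 ((591.2296142578125, -365.4692687988281), (50.32161331176758, 23.78053092956543), 88.38280487060547) [ 591.34988795 -366.14337225   16.64192912] [ 591.32620998 -366.05187102   17.        ]
bat 192 17.029181232521523 ((450.9444885253906, -261.96136474609375), (27.263992309570312, 48.91305160522461), 71.1928482055664) [ 451.10550667 -261.93433931   16.72608754] [ 451.11850258 -261.88870334   17.        ]
table z [np.float64(
[... 599 characters left out ...]
 (21.663232803344727, 42.29052734375), 50.531150817871094) ((496.2508239746094, 187.0293731689453), (15.89384937286377, 42.28594970703125), 49.10084915161133)
bat 237 16.816065429337414 ((451.0862121582031, -266.54632568359375), (31.845251083374023, 48.43035125732422), 69.85615539550781) [ 451.41006891 -265.59666654   16.18766426] [ 451.33476841 -266.22526159   17.        ]
bat 264 16.766408481853034 ((590.8413696289062, -370.0891418457031), (51.76153564453125, 27.36888313293457), 86.698486328125) [ 591.13272933 -370.33794775   16.34908395] [ 590.94355362 -370.74337598   17.        ]
table z [np.float64(0.12973908286699043), np.float64(-0.024433899912025936), np.float64(0.11797197566130535)]
```

The top view shows two dark batteries, at (398,197) and (362,250). The piece at (361,156) has the same shape but is white, so it's the look-alike and I'll leave it. The enlarged crops show steel bands on both dark blocks, which confirms them. In the top crop the knob pointer is at the lower left, and its ticks run from the upper left (full) to the lower right (off). That puts it about 1 rad from off.

```bash
cat >> h.py <<'E'
def dq(deg):
    a=np.radians(deg);x=np.array([np.cos(a),np.sin(a),0]);y=np.array([0,0,-1.])
    return m2q(np.c_[x,y,np.cross(x,y)])
CON=np.array([455.7,326.8]);YAW=15.9
def con(x,y):
    a=np.radians(YAW);return CON+np.array([np.cos(a)*x-np.sin(a)*y,np.sin(a)*x+np.cos(a)*y])
KN=np.array([495.6,187.2])
def st(bot,tag=""):
    s=bot.read_state();print(tag,round(s["clock"],2),s["ee_pos"].round(1),"F",s["ft_force"].round(1),"M",s["moment"].round(2),"g",round(s["grip_width"],1),"j6",s["joint_positions"][5].round(3));return s
def look(bot,tag):
    o={}
    for n in("side","top"):
        c=bot.read_camera(n);np.savez(f"{n}_{tag}.npz",**c);o[n]=c
    return o
E
python3 - <<'E'
from rig import bot
from h import *
print(bot.tip_reach,con(0,-145))
bot.move_gripper(42,30)
bot.move_to([*KN,150],dq(50.5));st(bot)
bot.servo_line([*KN,58],speed=80,until_force=8);st(bot)
c=look(bot,"k");crop(c["side"],160,100,300,215,5,"pics/k_s.png")
E
```

```text
19.0 [495.42408671 187.34751012]
 2.45 [495.4 188.  150.2] F [-0.1  0.4 -0.3] M [0.01 0.   0.02] g 41.6 j6 -0.589
 3.75 [495.9 187.3  58.5] F [ 0.  -1.3 -0.5] M [-0.01 -0.02 -0.  ] g 41.8 j6 -0.589
```

View pics/k_s.png

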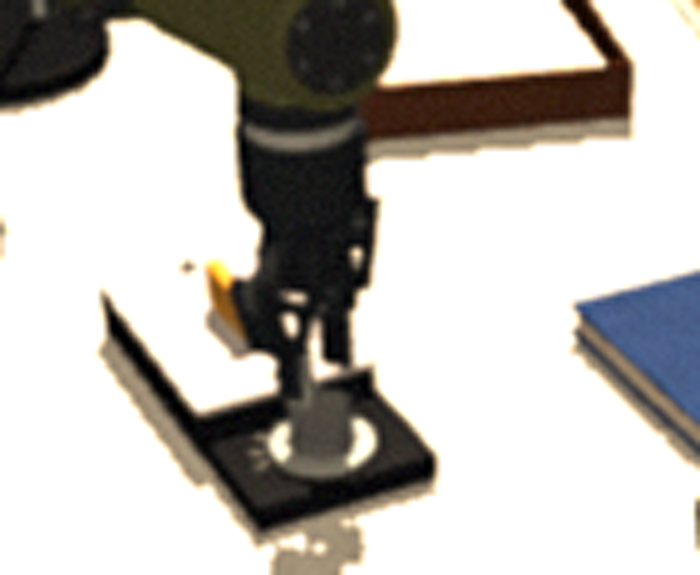

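The fingers straddle the grey bar (around (320,400) in the crop). Next I'll close and turn anticlockwise, watching the moment.

```bash
python3 - <<'E'
from rig import bot
from h import *
bot.move_gripper(10,30);s=st(bot,"closed")
j=s["joint_positions"].copy();j0=j[5]
m0=s["moment"]
for k in range(1,20):
    j[5]=j0-0.1*k
    bot.move_joints(j);s=st(bot,k)
    if abs(s["moment"][2]-m0[2])>0.35: break
E
```

```text
closed 4.26 [495.6 187.2  58. ] F [ 0.2 -0.3  0.7] M [-0.04 -0.01 -0.05] g 10.4 j6 -0.589
1 4.51 [495.6 187.2  58. ] F [ 0.4 -0.1 -0.2] M [-0.01 -0.03  0.02] g 10.0 j6 -0.687
2 4.76 [495.6 187.2  58. ] F [ 0.7 -0.8 -0.6] M [ 0.01 -0.04 -0.04] g 10.4 j6 -0.785
3 5.01 [495.6 187.2  58. ] F [ 0.4 -0.3  0.7] M [-0.01 -0.01 -0.01] g 9.9 j6 -0.884
4 5.26 [495.6 187.2  58. ] F [ 0.   0.6 -0.5] M [-0.04 -0.02  0.03] g 10.0 j6 -0.984
5 5.51 [495.6 187.2  58. ] F [0.1 0.2 0. ] M [-0.02 -0.   -0.04] g 10.0 j6 -1.083
6 5.76 [495.6 187.2  58. ] F [-0.8  0.2  0.3] M [ 0.01 -0.05 -0.  ] g 9.8 j6 -1.183
7 6.01 [495.6 187.2  58. ] F [-0.7  0.8 -0.5] M [-0.02  0.01 -0.02] g 9.9 j6 -1.283
8 6.26 [495.6 187.2  58. ] F [-0.2 -0.6 -0.3] M [ 0.02 -0.03 -0.05] g 10.1 j6 -1.383
9 6.51 [495.6 187.2  58. ] F [ 0.6  0.6 -0. ] M [-0.05 -0.   -0.01] g 9.9 j6 -1.483
10 6.76 [495.6 187.2  58. ] F [-0.8  0.4  0.2] M [-0.    0.04 -0.04] g 9.7 j6 -1.583
11 7.01 [495.6 187.2  58. ] F [-0.6 -0.9  0.3] M [ 0.01 -0.02  0.02] g 9.7 j6 -1.683
12 7.26 [495.6 187.2  58. ] F [-0.5  0.  -0.2] M [-0.01 -0.02 -0.01] g 9.8 j6 -1.783
13 7.51 [495.6 187.2  58. ] F [-0.3  0.7 -0.1] M [-0.01 -0.02 -0.  ] g 9.8 j6 -1.883
14 7.76 [495.6 187.2  58. ] F [-0.2  0.3 -0.5] M [-0.01  0.02 -0.01] g 9.9 j6 -1.983
15 8.01 [495.6 187.2  58. ] F [ 0.2 -0.2 -0.2] M [ 0.    0.01 -0.04] g 10.0 j6 -2.083
16 8.26 [495.6 187.2  58. ] F [-0.1 -0.2 -0.3] M [-0.07 -0.02  0.02] g 9.8 j6 -2.183
17 8.51 [495.6 187.2  58. ] F [ 0.2 -0.5 -0.2] M [-0.    0.   -0.04] g 10.1 j6 -2.283
18 8.76 [495.6 187.2  58. ] F [ 0.5 -0.3 -0.3] M [ 0.02 -0.07 -0.07] g 9.9 j6 -2.383
19 9.01 [495.6 187.2  58. ] F [ 0.6 -0.   1.1] M [ 0.05 -0.07  0.04] g 10.0 j6 -2.483
```

```bash
python3 - <<'E'
from rig import bot
from h import *
c=look(bot,"k2");crop(c["side"],160,100,300,215,5,"pics/k2_s.png");crop(c["top"],130,180,240,280,6,"pics/k2_t.png")
E
```

```text
(no output)
```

View pics/k2_s.png

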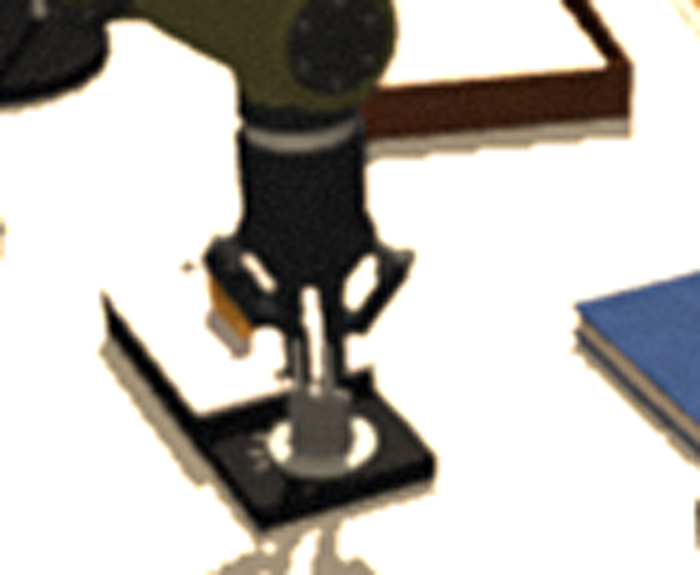

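View pics/k2_t.png

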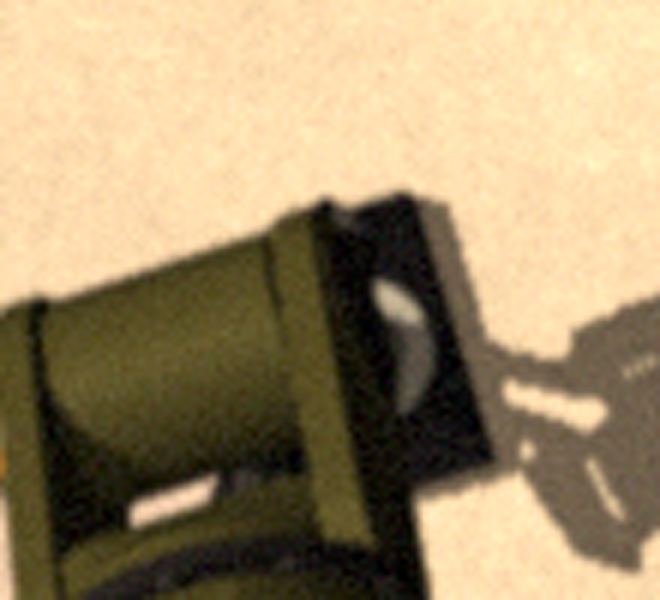

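```bash
python3 - <<'E'
from h import *
c=dict(np.load("side_k2.npz"))
print(((project(c,[[495.6,187.2,58],[495.6,187.2,39],[495.6,187.2,64],[495.6,187.2,34]])-[160,100])*5+2.5).round())
C=cloud(c)
for p in [(301,350),(325,350),(290,340),(340,340),(320,390),(320,420),(298,370),(300,380),(333,370)]:
    u,v=p[0]//5+160,p[1]//5+100;print(p,C[v,u].round(1))
t=dict(np.load("top_k2.npz"))
print(((project(t,[[495.6,187.2,58],[495.6,187.2,64],[495.6,187.2,150],[495.6,187.2,250],[495.6,187.2,350]])-[130,180])*6+3).round())
E
```

```text
[[319. 399.]
 [320. 424.]
 [318. 391.]
 [321. 431.]]
(301, 350) [487.4 183.2  95.3]
(325, 350) [501.4 172.2 100. ]
(290, 340) [481.6 180.3 104.9]
(340, 340) [511.2 174.9 104.1]
(320, 390) [497.9 183.2  64.7]
(320, 420) [496.3 181.3  43.8]
(298, 370) [483.3 181.5  82.5]
(300, 380) [485.6 179.4  76.2]
(333, 370) [503.8 173.7  84.4]
[[342. 357.]
 [340. 357.]
 [297. 361.]
 [238. 366.]
 [166. 372.]]
```

```bash
python3 - <<'E'
from h import *
s=dict(np.load("side0.npz"));crop(s,50,20,130,110,7,"pics/s_grip0.png");C=cloud(s)
print(((project(s,[[129.5,534.3,221.3],[129.5,534.3,202.3]])-[50,20])*7+3.5).round(), foc(s))
for n in("side_k","side_k2"):
    c=dict(np.load(n+".npz"));C=cloud(c)
    m=(np.hypot(C[...,0]-495.6,C[...,1]-187.2)<60)&(C[...,2]>60)&(c["image"].max(2)<30)
    P=C[m];
    for lo in range(58,140,6):
        q=P[(P[:,2]>=lo)&(P[:,2]<lo+6)]
        if len(q):print(n,lo,len(q),q.min(0).round(),q.max(0).round())
E
```

```text
[[325. 538.]
 [336. 576.]] 379.1926498444021
side_k 58 2 [502. 178.  62.] [516. 190.  64.]
side_k 64 1 [510. 181.  64.] [510. 181.  64.]
side_k 70 4 [472. 171.  73.] [517. 209.  75.]
side_k 76 13 [471. 159.  76.] [517. 205.  82.]
side_k 82 13 [472. 156.  82.] [514. 210.  88.]
side_k 88 13 [472. 154.  88.] [515. 208.  94.]
side_k 94 12 [473. 154.  94.] [515. 207. 100.]
side_k 100 14 [473. 154. 100.] [516. 211. 106.]
side_k 106 12 [481. 153. 107.] [519. 210. 112.]
side_k 112 11 [477. 144. 113.] [516. 208. 117.]
side_k 118 32 [455. 137. 118.] [531. 216. 124.]
side_k 124 23 [455. 136. 124.] [535. 215. 130.]
side_k 130 19 [453. 136. 130.] [535. 214. 136.]
side_k 136 32 [456. 134. 136.] [535. 217. 142.]
side_k2 70 1 [490. 186.  75.] [490. 186.  75.]
side_k2 76 5 [478. 170.  77.] [510. 188.  80.]
side_k2 82 4 [507. 174.  82.] [510. 176.  86.]
side_k2 88 1 [507. 175.  90.] [507. 175.  90.]
side_k2 94 4 [487. 173.  94.] [508. 183.  98.]
side_k2 100 5 [488. 173. 101.] [508. 187. 106.]
side_k2 106 9 [479. 166. 107.] [508. 187. 112.]
side_k2 112 19 [468. 170. 112.] [515. 191. 118.]
side_k2 118 41 [457. 164. 118.] [525. 209. 124.]
side_k2 124 34 [454. 160. 124.] [528. 208. 130.]
side_k2 130 29 [449. 160. 130.] [532. 205. 136.]
side_k2 136 31 [445. 158. 136.] [538. 201. 142.]
```

View pics/s_grip0.png

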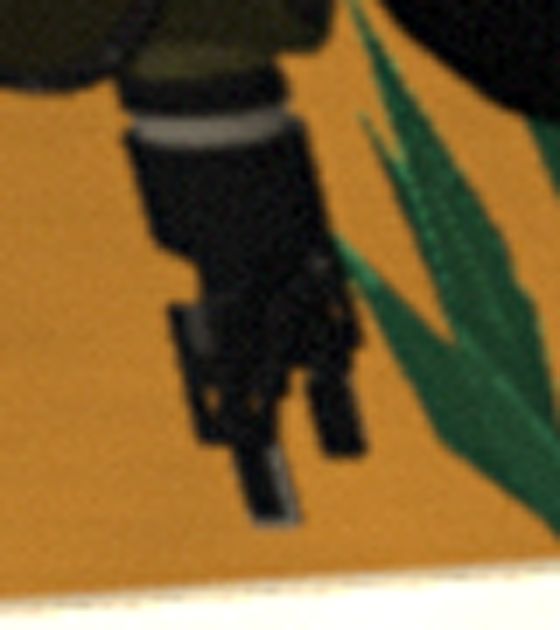

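The knob did not turn: the fingers closed to 10 mm, narrower than the 14 mm bar. Depth puts the fingertips near z=73 where 39 was expected. The tool looks about 30 mm shorter than stated, so I'll check it with a light touch on bare table.

```bash
python3 - <<'E'
from rig import bot
from h import *
bot.servo_line([*KN,170],speed=150)
bot.move_to([430,20,120],dq(15.9));st(bot)
c=look(bot,"tt")
crop(c["side"],140,80,340,230,3.8,"pics/tt_s.png")
s=c["side"];print(((project(s,[[430,20,120],[430,20,101]])-[140,80])*3.8+1.9).round())
hit=bot.servo_line([430,20,25],speed=60,until_force=5);s=st(bot,hit)
if not hit:
    hit=bot.servo_line([430,20,-20],speed=20,until_force=5);s=st(bot,hit)
bot.servo_line([430,20,60],speed=100)
E
```

```text
11.89 [430.1  20.1 120. ] F [ 0.8 -0.5  0.1] M [-0.04  0.03  0.01] g 10.3 j6 -0.317
[[256. 443.]
 [258. 465.]]
False 13.72 [430.2  20.   25.3] F [-0.3  0.2  0.3] M [-0.01 -0.02 -0.01] g 10.1 j6 -0.316
True 15.28 [430.   20.   -9.1] F [-1.9  0.6  8.8] M [ 0.05  0.51 -0.04] g 9.9 j6 -0.316
```

View pics/tt_s.png

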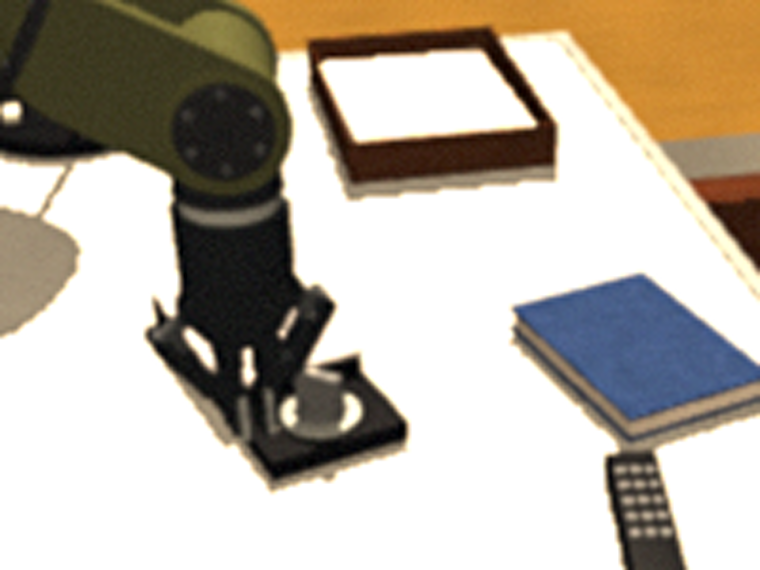

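Contact came at reported z=-9, so the tips are about 28 mm higher than the stated tool says. I'll correct every height by 28 mm, and check from the same picture whether there is a lateral offset too.

```bash
python3 - <<'E'
from h import *
for n in("side_tt","top_tt"):
    c=dict(np.load(n+".npz"));C=cloud(c)
    m=(np.hypot(C[...,0]-430,C[...,1]-20)<70)&(C[...,2]>110)&(C[...,2]<210)
    P=C[m]
    for lo in range(116,200,8):
        q=P[(P[:,2]>=lo)&(P[:,2]<lo+8)]
        if len(q)>2:print(n,lo,len(q),np.percentile(q,5,0).round(),np.percentile(q,95,0).round(),q.mean(0).round(1))
E
```

```text
side_tt 124 4 [422.  13. 129.] [438.  23. 131.] [432.5  17.2 130.2]
side_tt 132 29 [419.   6. 133.] [447.  29. 139.] [433.1  14.  136.3]
side_tt 140 34 [414.   7. 141.] [447.  23. 148.] [430.   13.5 143.9]
side_tt 148 35 [413.   7. 148.] [449.  25. 155.] [430.8  13.2 152. ]
side_tt 156 39 [413.   7. 156.] [447.  30. 163.] [429.6  14.4 159.7]
side_tt 164 33 [415.   5. 164.] [449.  26. 171.] [432.   12.8 167.6]
side_tt 172 58 [405.   1. 173.] [463.  26. 180.] [435.1  12.5 176.2]
side_tt 180 109 [399.  -2. 180.] [467.  34. 188.] [433.   14.6 184. ]
side_tt 188 72 [394.  -3. 188.] [473.  39. 196.] [437.   15.4 191.8]
side_tt 196 88 [388.  -5. 196.] [478.  32. 203.] [436.8  11.1 199.9]
top_tt 196 4 [467.  19. 199.] [471.  21. 203.] [468.7  19.6 201.5]
```

Laterally the tool is on target. The knob hasn't moved, so I'll repeat the grasp with the corrected height.

```bash
echo 'OFF=28.' >> h.py; python3 - <<'E'
from rig import bot
from h import *
bot.servo_line([430,20,130],speed=200)
bot.move_gripper(42,30)
bot.move_to([*KN,110],dq(50.5))
print(bot.servo_line([*KN,58-OFF],speed=70,until_force=6));st(bot)
bot.move_gripper(5,30);s=st(bot,"closed")
j=s["joint_positions"].copy();j0=j[5]
if s["grip_width"]>12:
  for k in range(1,16):
    j[5]=j0-0.1*k
    bot.move_joints(j);s=st(bot,k)
    if abs(s["moment"][2])>0.4: break
c=look(bot,"k3");crop(c["side"],160,100,300,215,5,"pics/k3_s.png")
E
```

```text
False
 19.07 [495.8 187.3  30.4] F [0.2 0.5 0.2] M [-0.03 -0.03 -0.01] g 41.9 j6 -0.589
closed 19.43 [496.2 187.8  30.5] F [ 2.7  5.7 -0. ] M [ 0.61 -0.36  0.02] g 13.3 j6 -0.589
1 19.68 [496.3 187.8  30.5] F [ 1.6  0.9 -2.2] M [ 0.1  -0.14 -0.  ] g 13.4 j6 -0.687
2 19.93 [496.3 187.9  30.5] F [ 1.9  1.8 -2.1] M [ 0.2  -0.25 -0.  ] g 13.2 j6 -0.785
3 20.18 [496.3 187.9  30.5] F [ 3.1  2.6 -2. ] M [ 0.29 -0.37  0.05] g 13.6 j6 -0.884
4 20.43 [496.3 187.9  30.6] F [ 3.5  5.  -3.1] M [ 0.52 -0.46  0.01] g 13.2 j6 -0.984
5 20.68 [496.4 187.9  30.6] F [ 3.4  4.3 -3.5] M [ 0.52 -0.46  0.03] g 13.1 j6 -1.085
6 20.93 [496.4 188.   30.6] F [ 4.1  4.3 -4.5] M [ 0.61 -0.56  0.04] g 12.9 j6 -1.184
7 21.18 [496.4 188.   30.6] F [ 4.5  5.3 -4.6] M [ 0.61 -0.63  0.05] g 13.0 j6 -1.285
8 21.43 [496.4 188.   30.6] F [ 3.6  5.5 -4.4] M [ 0.72 -0.65  0.03] g 12.9 j6 -1.384
9 21.68 [496.4 188.   30.5] F [ 3.5  4.9 -4.8] M [ 0.78 -0.59  0.04] g 13.7 j6 -1.485
10 21.93 [496.5 188.1  30.6] F [ 4.1  6.7 -4.3] M [ 0.89 -0.68 -0.89] g 13.2 j6 -1.583
```

View pics/k3_s.png

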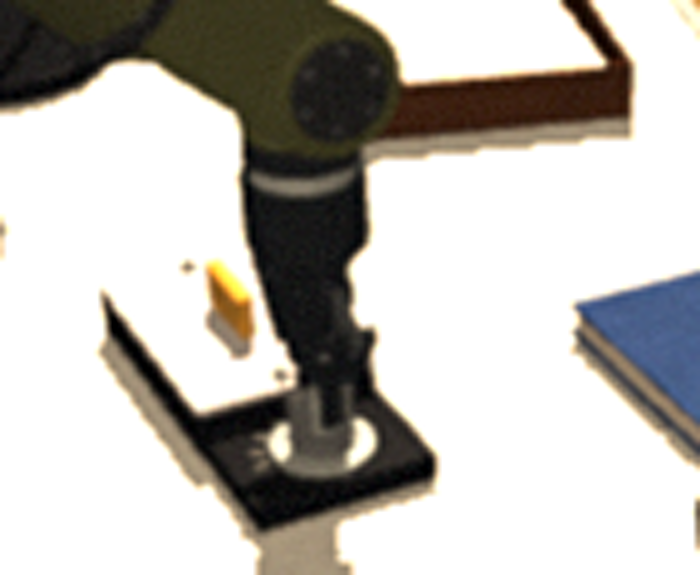

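The stop shows as 0.9 N m at j6=-1.58, about 1 rad of travel as predicted. Next: release, check the dimmer is off, and grasp the cover fin.

```bash
python3 - <<'E'
from rig import bot
from h import *
bot.move_gripper(36);bot.dwell(0.2);st(bot)
p=bot.read_state()["ee_pos"]
bot.servo_line([p[0],p[1],110],speed=150)
bot.move_to([*con(0,0),110],dq(15.9));st(bot)
c=look(bot,"f");crop(c["top"],85,200,225,300,5,"pics/f_t.png");crop(c["side"],160,100,300,215,5,"pics/f_s.png")
E
```

```text
22.57 [496.2 187.7  30.6] F [-0.7  0.3  0.3] M [-0.02  0.03  0.03] g 35.8 j6 -1.589
 24.89 [455.7 326.5 109.7] F [-0.6  0.5  0.5] M [-0.01 -0.07 -0.06] g 36.0 j6 0.278
```

View pics/f_t.png

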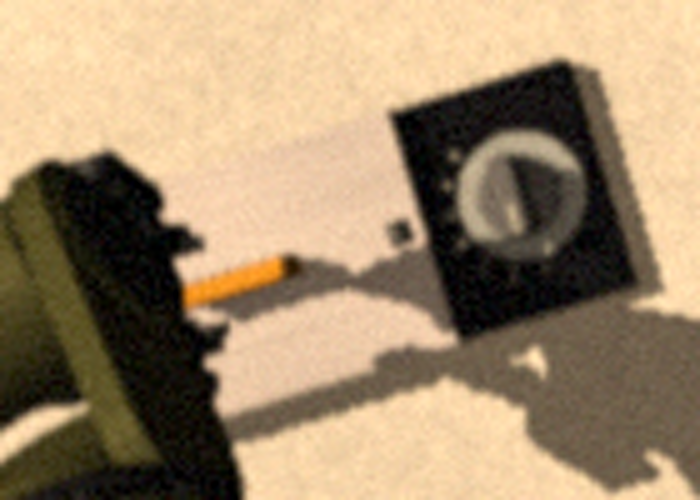

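View pics/f_s.png

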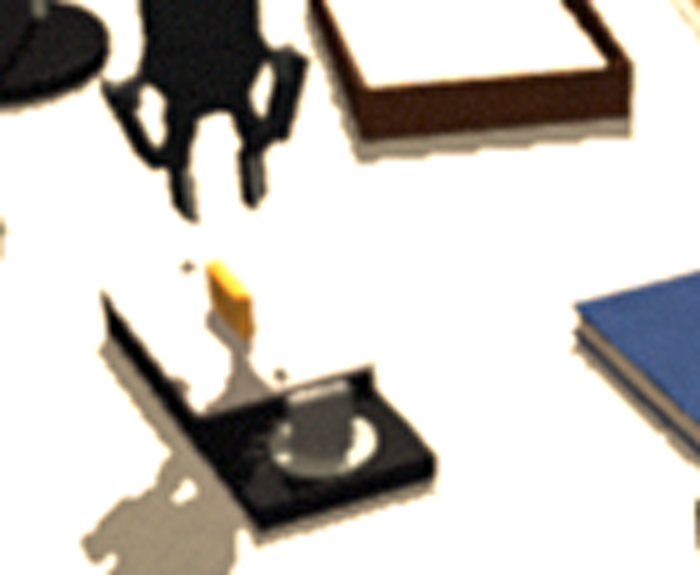

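The pointer is now at the lowest tick and stays there. Next is the cover.

```bash
python3 - <<'E'
from rig import bot
from h import *
print(bot.servo_line([*con(0,0),61-OFF],speed=70,until_force=6));st(bot,"down")
bot.move_gripper(5,60);s=st(bot,"closed")
np.save("seat.npy",np.r_[s["ee_pos"],s["joint_positions"]])
print(bot.servo_line([*con(0,0),61-OFF+10],speed=25,until_force=25));st(bot,"+10")
print(bot.servo_line([*con(0,0),61-OFF+60],speed=60,until_force=25));st(bot,"+60")
c=look(bot,"l");crop(c["side"],140,80,300,215,4.5,"pics/l_s.png")
E
```

```text
False
down 26.24 [455.9 327.   33.5] F [-0.5 -0.1 -0.6] M [ 0.01 -0.03  0.02] g 35.8 j6 0.279
closed 26.57 [455.9 327.   33.5] F [-0.3 -0.1  5.8] M [-0.11  0.16 -0.01] g 11.1 j6 0.279
False
+10 27.12 [455.6 326.8  43. ] F [ 0.8 -0.6 -1.6] M [ 0.02 -0.04 -0.01] g 11.0 j6 0.279
False
+60 28.11 [455.5 326.7  92.6] F [-0.3 -0.5 -1.9] M [-0.06  0.03  0.01] g 10.6 j6 0.279
```

View pics/l_s.png

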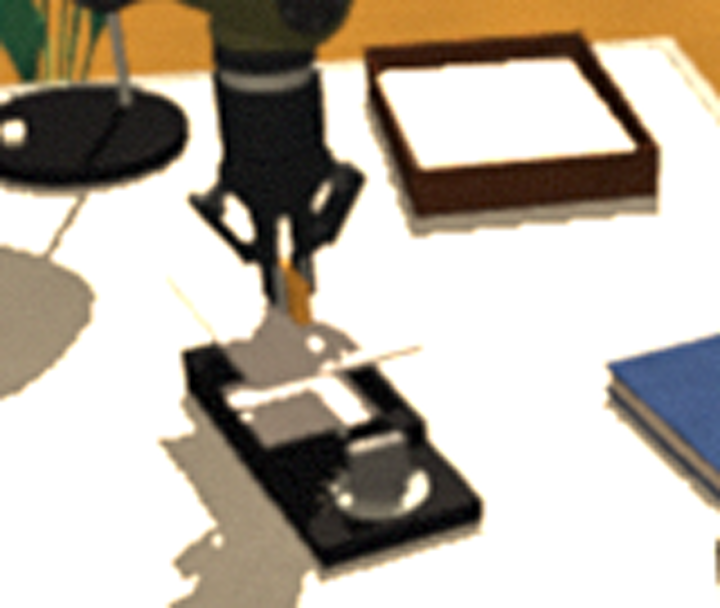

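The cover is off (lifted plate in the side view, well open below it). I'll set it down on free table at (415, 5).

```bash
python3 - <<'E'
from rig import bot
from h import *
bot.servo_line([*con(0,0),100],speed=100)
bot.servo_line([415,5,100],speed=200);st(bot)
bot.servo_line([415,5,10],speed=120);st(bot)
print(bot.servo_line([415,5,-4],speed=20,until_force=4));s=st(bot,"table")
bot.dwell(0.2);bot.move_gripper(30);s=st(bot,"rel")
np.save("put.npy",s["ee_pos"])
bot.servo_line([415,5,90],speed=150)
bot.move_to([450,-130,150],dq(71));
c=look(bot,"p");crop(c["top"],80,180,280,300,4,"pics/p_t.png");crop(c["side"],150,120,350,270,4,"pics/p_s.png")
E
```

```text
30.23 [415.    5.4 100. ] F [ 0.1 -0.  -2.9] M [ 0.06 -0.   -0.  ] g 10.8 j6 -0.353
 31.13 [415.4   5.   10.5] F [-0.1  0.5 -0.5] M [ 0.01 -0.02 -0.05] g 10.9 j6 -0.354
True
table 31.68 [415.    5.   -0.5] F [-3.1  0.7 10.2] M [0.06 0.49 0.01] g 10.8 j6 -0.354
rel 32.21 [414.7   5.   -0.9] F [ 0.1  1.  -0. ] M [-0.02  0.03 -0.04] g 30.2 j6 -0.354
```

View pics/p_t.png

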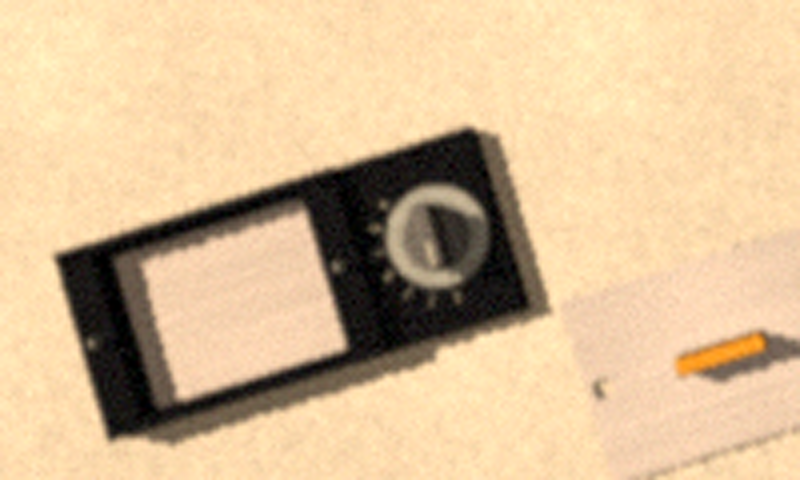

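View pics/p_s.png

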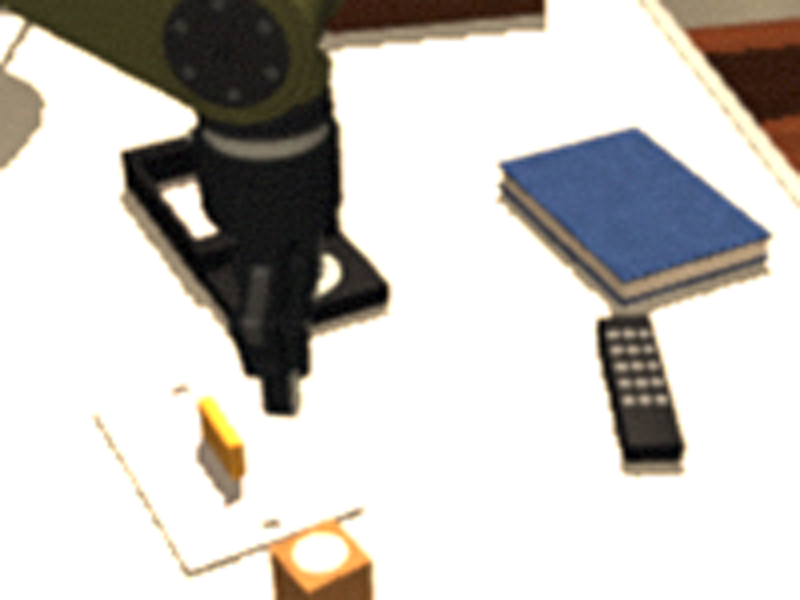

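The cover lies flat at top crop (720,355), and the well is open and empty. Now I'll re-measure the batteries in the latest pictures.

```bash
cat >> h.py <<'E'
def bats(c,zlo=10,zhi=23,box=None,ztop=17):
    """dark blocks at battery height; uses colour + depth"""
    C=cloud(c);Z=C[...,2];im=c["image"].astype(int)
    m=((Z>zlo)&(Z<zhi)).astype(np.uint8)
    k,l,s,_=cv2.connectedComponentsWithStats(m);out=[]
    for i in range(1,k):
        if 60<s[i,4]<400:
            mm=l==i;vv,uu=np.nonzero(mm);W=on_plane(c,np.c_[uu,vv],ztop)
            r=cv2.minAreaRect(W[:,:2].astype(np.float32));(w,h),a=r[1],r[2]
            wid=a if w<h else a+90   # direction of the short side
            out.append((uu.mean().round(),vv.mean().round(),s[i,4],np.round(r[0],1),round(min(w,h),1),round(max(w,h),1),round(wid%180,1),round(np.median(im[mm].max(1)))))
    return out
E
python3 - <<'E'
from h import *
c=dict(np.load("top_p.npz"))
for b in bats(c): print(b)
s=dict(np.load("side_p.npz"))
crop(c,290,130,470,280,4,"pics/p_tb.png")
for b in bats(s): print("s",b)
E
```

```text
(np.float64(9.0), np.float64(160.0), np.int32(246), array([718.9, 659.4]), 10.7, 237.1, 90.6, 9)
(np.float64(557.0), np.float64(143.0), np.int32(76), array([ 723. , -791.3]), 10.6, 66.8, 86.7, 64)
(np.float64(361.0), np.float64(156.0), np.int32(186), array([ 702.8, -270. ]), 27.5, 48.8, 112.3, 146)
(np.float64(440.0), np.float64(179.0), np.int32(179), array([ 641.2, -479.8]), 15.8, 156.7, 87.4, 66)
(np.float64(389.0), np.float64(191.0), np.int32(187), array([ 606.5, -339.7]), 26.4, 50.1, 177.6, 36)
(np.float64(362.0), np.float64(199.0), np.int32(166), array([ 590. , -270.4]), 39.0, 39.4, 43.2, 89)
(np.float64(363.0), np.float64(247.0), np.int32(100), array([ 457.8, -264.1]), 26.9, 34.2, 72.4, 37)
(np.float64(111.0), np.float64(264.0), np.int32(79), array([437.6, 393.3]), 8.8, 107.8, 105.9, 3)
(np.float64(77.0), np.float64(397.0), np.int32(123), array([ 98. , 486.6]), 9.9, 118.6, 101.3, 33)
s (np.float64(192.0), np.float64(38.0), np.int32(92), array([ 560.4, 2093.9]), 82.4, 296.6, 80.3, 113)
s (np.float64(259.0), np.float64(122.0), np.int32(145), array([719.3, 658.3]), 38.0, 240.1, 90
[... 545 characters left out ...]
.float64(288.0), np.int32(142), array([ 812.7, -304.6]), 39.7, 99.9, 59.3, 98)
s (np.float64(339.0), np.float64(286.0), np.int32(197), array([ 701.7, -274.2]), 28.7, 52.6, 111.6, 227)
s (np.float64(293.0), np.float64(288.0), np.int32(102), array([ 593.4, -253.8]), 29.3, 29.8, 21.4, 192)
s (np.float64(293.0), np.float64(300.0), np.int32(77), array([ 584.6, -285.1]), 29.0, 49.4, 76.4, 60)
s (np.float64(235.0), np.float64(303.0), np.int32(233), array([ 451.2, -266.1]), 31.1, 48.6, 71.0, 61)
s (np.float64(311.0), np.float64(318.0), np.int32(240), array([ 606.1, -344.8]), 27.0, 52.2, 176.3, 63)
s (np.float64(345.0), np.float64(378.0), np.int32(366), array([ 639. , -490.3]), 22.6, 159.1, 88.4, 14)
```

View pics/p_tb.png

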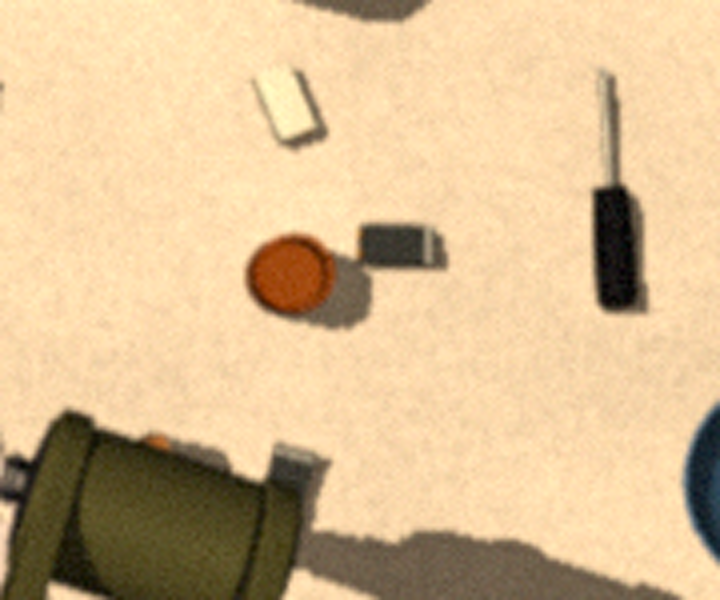

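Battery B has been knocked to (606,-340), top pixel (389,191). Battery A is where it was. I'll pick A first.

```bash
cat >> h.py <<'E'
def pick(bot,x,y,a,op=46):
    bot.move_gripper(op,40)
    bot.move_to([x,y,70],dq(a))
    hit=bot.servo_line([x,y,-7],speed=80,until_force=6);st(bot,f"down {hit}")
    bot.move_gripper(10,45);st(bot,"closed")
    bot.servo_line([x,y,110],speed=130);return st(bot,"lifted")
def place(bot,cx,cy,a):
    p=con(cx,cy)
    bot.move_to([*p,110],dq(a));st(bot,"over")
    bot.servo_line([*p,12],speed=100)
    hit=bot.servo_line([*p,-2],speed=20,until_force=3);st(bot,f"floor {hit}")
    bot.move_gripper(36);st(bot,"open")
    bot.servo_line([*p,110],speed=130)
E
python3 - <<'E'
from rig import bot
from h import *
s=pick(bot,451,-263,71.5)
c=look(bot,"a");crop(c["side"],170,200,370,350,4,"pics/a_s.png")
E
```

```text
down False 36.28 [ 451.3 -263.2   -6.5] F [-0.5  0.6  0.2] M [-0.02  0.    0.02] g 45.9 j6 -1.846
closed 36.6 [ 451.4 -263.3   -6.3] F [-0.4  0.7  5. ] M [ 0.08  0.15 -0.  ] g 24.8 j6 -1.846
lifted 37.65 [ 450.6 -262.8  109.2] F [-0.3  0.8 -1.5] M [-0.04 -0.04 -0.02] g 24.6 j6 -1.846
```

View pics/a_s.png

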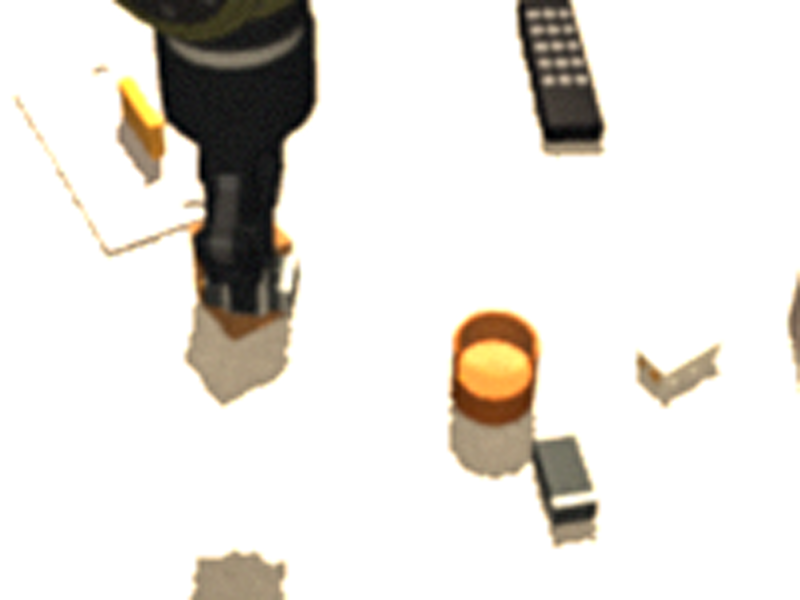

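Battery A is held, at crop (255,285). Placing it in the well.

```bash
python3 - <<'E'
from rig import bot
from h import *
place(bot,0,-30,105.9)
bot.move_to([560,-150,140],dq(0))
c=look(bot,"b")
crop(c["top"],80,180,280,300,4,"pics/b_t.png")
for n in c:
  for b in bats(c[n]):
    if 20<b[4]<34 and 40<b[5]<56: print(n,b)
E
```

```text
over 39.77 [464.4 297.3 110. ] F [-0.  -0.4 -1.3] M [-0.03  0.01 -0.01] g 24.9 j6 -1.344
floor True 41.5 [ 4.638e+02  2.979e+02 -3.000e-01] F [-1.5  0.4  7. ] M [-0.14  0.22  0.05] g 24.9 j6 -1.344
open 41.77 [463.4 297.7  -1. ] F [ 0.   0.  -0.3] M [ 0.03  0.02 -0.01] g 36.0 j6 -1.344
side (np.float64(339.0), np.float64(286.0), np.int32(196), array([ 701.8, -274.4]), 29.1, 52.8, 110.4, 232)
side (np.float64(293.0), np.float64(300.0), np.int32(83), array([ 584.9, -283.7]), 26.1, 49.5, 76.4, 63)
side (np.float64(311.0), np.float64(318.0), np.int32(238), array([ 605.8, -344.1]), 27.1, 51.1, 177.2, 66)
top (np.float64(361.0), np.float64(156.0), np.int32(185), array([ 702.4, -269.7]), 27.6, 49.0, 111.0, 157)
top (np.float64(389.0), np.float64(191.0), np.int32(183), array([ 606.3, -340.5]), 26.4, 50.1, 172.6, 40)
```

View pics/b_t.png

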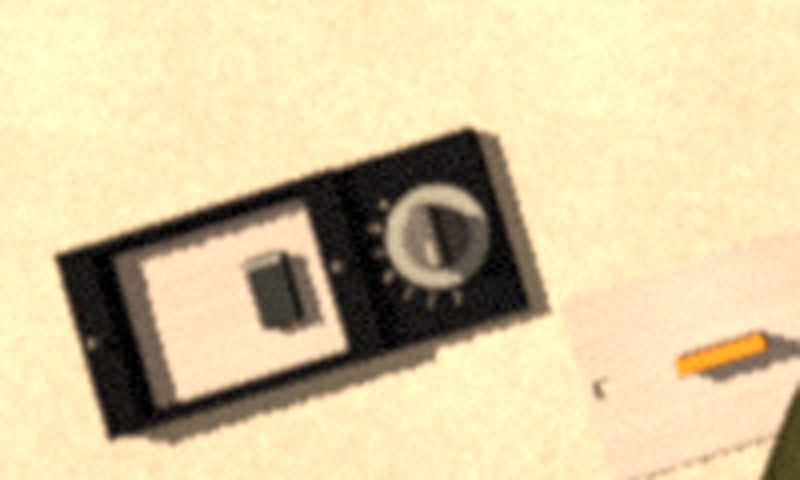

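Battery A lies on the well floor, at crop (275,290). Next, battery B.

```bash
python3 - <<'E'
from rig import bot
from h import *
s=pick(bot,606.3,-341.5,-4)
if s["grip_width"]>20: place(bot,0,30,105.9)
bot.move_to([560,-100,140],dq(15.9))
c=look(bot,"d")
crop(c["top"],80,180,280,300,4,"pics/d_t.png");cv2.imwrite("pics/d_full.png",c["top"]["image"])
cv2.imwrite("pics/d_side.png",c["side"]["image"])
E
```

```text
down False 46.77 [ 606.6 -341.7   -6.3] F [ 0.3 -0.7  0.3] M [-0.02  0.02 -0.05] g 45.9 j6 -0.496
closed 47.09 [ 606.6 -341.7   -6.2] F [-1.  -0.   5.2] M [ 0.04  0.12 -0.04] g 24.8 j6 -0.496
lifted 48.14 [ 605.9 -341.3  108.8] F [-0.3  0.6 -0.5] M [-0.01  0.01  0.  ] g 24.6 j6 -0.496
over 50.67 [448.  355.2 110. ] F [-0.2 -1.1 -0.5] M [-0.01 -0.02  0.  ] g 25.1 j6 -1.241
floor True 52.4 [ 4.474e+02  3.556e+02 -3.000e-01] F [-0.8 -1.3  5.5] M [-0.09  0.13 -0.02] g 24.8 j6 -1.241
open 52.67 [447.  355.3  -0.8] F [ 0.3  0.5 -0.1] M [-0.01 -0.03  0.04] g 35.9 j6 -1.241
```

View pics/d_t.png

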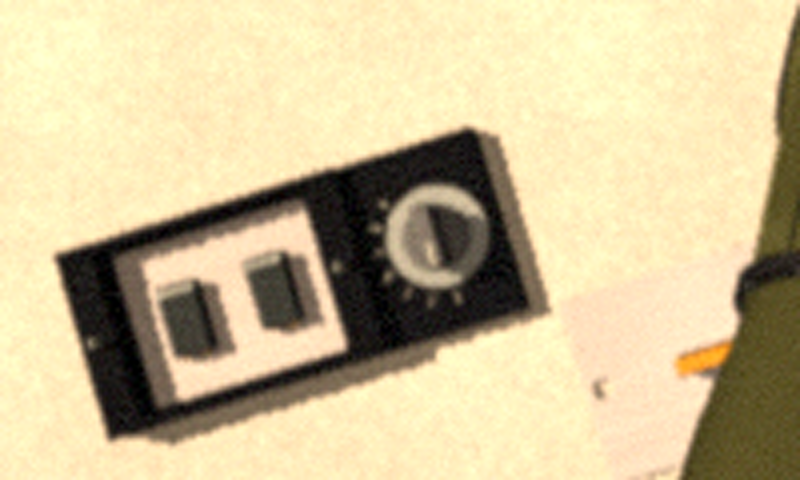

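View pics/d_full.png

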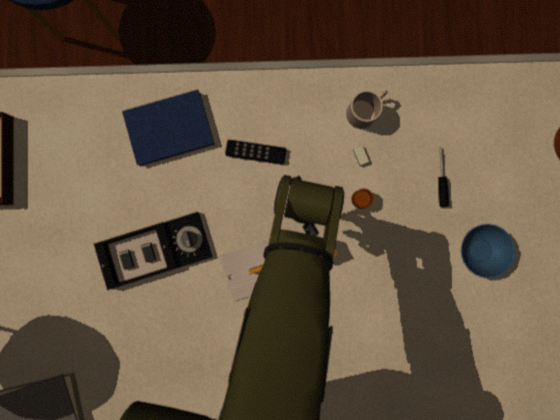

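View pics/d_side.png

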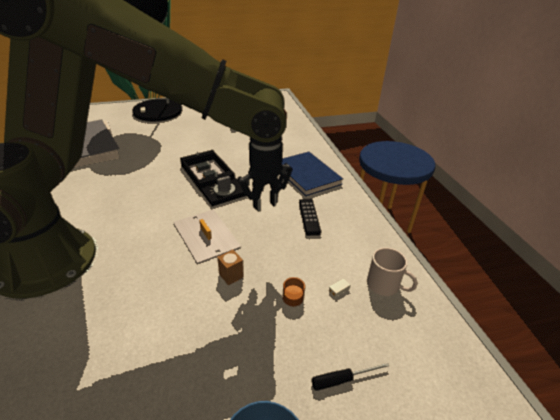

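Both batteries lie side by side in the well, at crop (190,320) and (275,290). Neither full view shows another dark block. Now I'll take the cover back along the recorded poses.

```bash
python3 - <<'E'
from rig import bot
from h import *
bot.move_gripper(30,60)
bot.move_to([415,5,90],dq(15.9))
print(bot.servo_line([415,5,0],speed=80,until_force=6));st(bot,"down")
bot.move_gripper(5,70);s=st(bot,"closed")
bot.servo_line([415,5,100],speed=100);st(bot,"lift")
bot.servo_line([*con(0,0),100],speed=200);st(bot)
bot.servo_line([*con(0,0),60],speed=80);st(bot)
c=look(bot,"e");crop(c["side"],140,80,300,215,4.5,"pics/e_s.png");crop(c["top"],80,180,280,300,4,"pics/e_t.png")
E
```

```text
False
down 57.76 [4.153e+02 5.000e+00 4.000e-01] F [-0.3 -0.1  0.3] M [-0.05 -0.03  0.03] g 30.0 j6 -0.354
closed 58.06 [415.3   5.    0.6] F [-2.   0.5  6.7] M [0.03 0.25 0.03] g 10.9 j6 -0.354
lift 59.21 [414.7   5.   99.4] F [ 0.7 -0.5 -2.3] M [-0.05  0.03  0.05] g 11.0 j6 -0.354
 60.98 [455.7 326.2 100. ] F [-0.5 -0.2 -1.2] M [ 0.07 -0.01  0.01] g 10.7 j6 0.279
 61.63 [455.8 326.8  60. ] F [ 0.4 -0.1 -1.4] M [0.01 0.01 0.  ] g 10.9 j6 0.279
```

View pics/e_s.png

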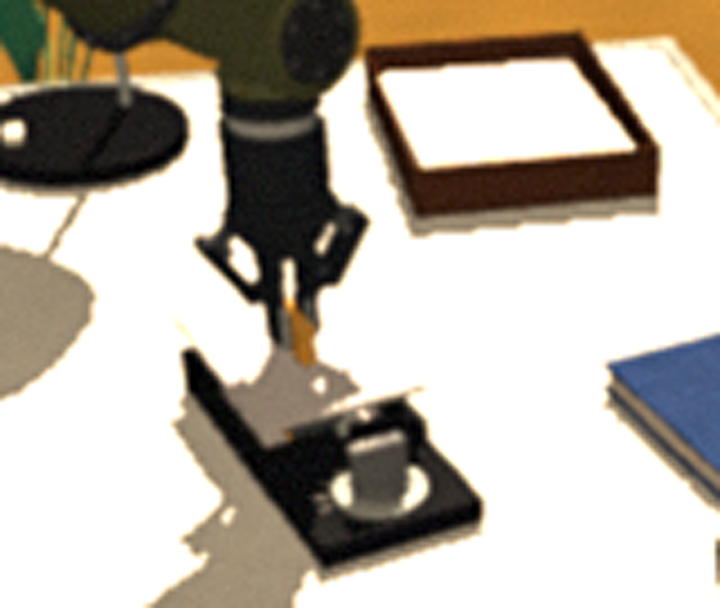

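View pics/e_t.png

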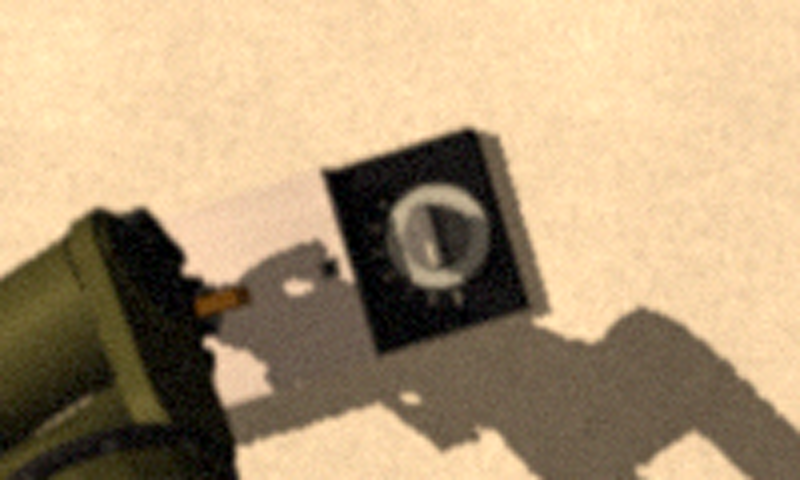

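The cover hangs level over the console, with its hole near the pin at top crop (328,268). I'll lower it gently; the seated height should read about z=33.

```bash
python3 - <<'E'
from rig import bot
from h import *
h=bot.servo_line([*con(0,0),30],speed=20,until_force=8);s=st(bot,h)
E
```

```text
True 62.88 [455.7 326.8  34.6] F [0.1 0.  5. ] M [-0.07  0.1   0.06] g 10.6 j6 0.279
```

It stopped at 34.6. The regrasp on the table was about 1 mm higher than the first, so this is the expected fully seated height. Releasing and checking.

```bash
python3 - <<'E'
from rig import bot
from h import *
bot.move_gripper(34);st(bot)
bot.servo_line([*con(0,0),110],speed=120)
bot.move_to([520,60,140],dq(105));bot.dwell(0.3)
c=look(bot,"g");crop(c["top"],85,200,225,300,5,"pics/g_t.png");crop(c["side"],160,100,300,215,5,"pics/g_s.png")
t=c["top"];C=cloud(t);Z=C[...,2];im=t["image"].astype(int)
m=np.zeros(Z.shape,np.uint8);m[200:300,85:225]=((Z>31)&(Z<50)&(im.max(2)>70))[200:300,85:225]
m=cv2.morphologyEx(m,cv2.MORPH_OPEN,np.ones((3,3)));k,l,s_,_=cv2.connectedComponentsWithStats(m);mc=l==1+np.argmax(s_[1:,4])
vv,uu=np.nonzero(mc);W=on_plane(t,np.c_[uu,vv],39);print(mc.sum(),cv2.minAreaRect(W[:,:2].astype(np.float32)))
P=C[mc];P=P[abs(P[:,2]-39)<6];A=np.c_[P[:,:2]-CON,np.ones(len(P))];print("plane",np.linalg.lstsq(A,P[:,2],rcond=None)[0])
E
```

```text
63.23 [455.2 326.5  33.8] F [ 0.3  0.2 -0.5] M [-0.    0.02  0.01] g 34.0 j6 0.279
3343 ((454.8544616699219, 326.36260986328125), (126.53443908691406, 189.3493194580078), 15.945839881896973)
plane [-1.01278451e-03 -6.59607003e-05  3.92975102e+01]
```

View pics/g_t.png

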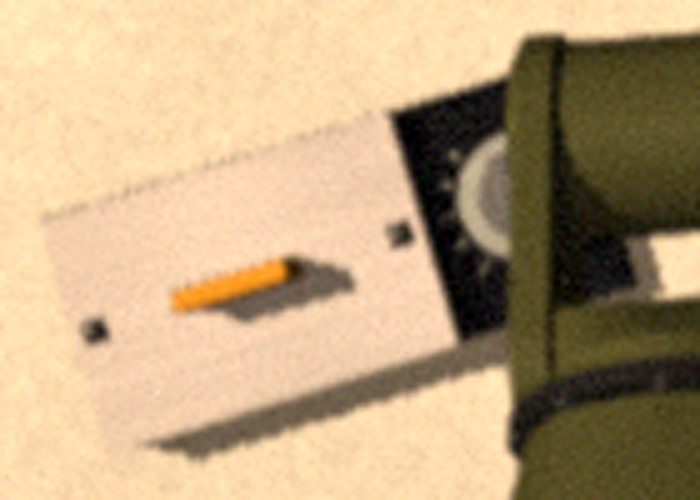

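View pics/g_s.png

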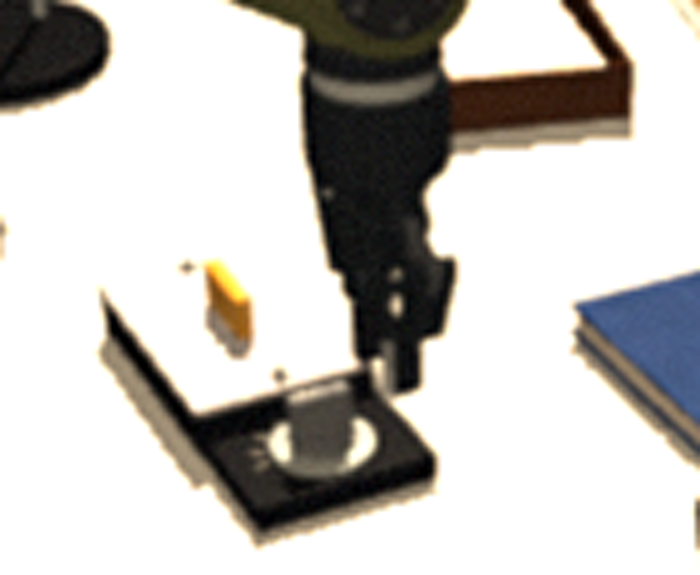

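The cover is seated and level (top plane 39.3 mm, tilt 0.001, centre within 1 mm) with both pins in their holes. Last, the dimmer goes fully clockwise.

```bash
python3 - <<'E'
from rig import bot
from h import *
K=[496.2,187.8]
bot.move_to([*K,110],dq(107.4));st(bot)
print(bot.servo_line([*K,58-OFF],speed=70,until_force=6));st(bot)
bot.move_gripper(5,35);s=st(bot,"closed")
j=s["joint_positions"].copy();j0=j[5]
if s["grip_width"]>12:
  for d in list(np.arange(.3,2.2,.3))+list(np.arange(2.2,2.75,.06)):
    j[5]=j0+d
    bot.move_joints(j);s=st(bot,round(d,2))
    if abs(s["moment"][2])>0.4: break
  bot.dwell(0.3)
c=look(bot,"m");crop(c["side"],160,100,300,215,5,"pics/m_s.png")
E
```

```text
66.8 [496.1 188.1 110. ] F [ 0.1 -0.4  0.5] M [-0.05  0.02 -0.  ] g 33.9 j6 -1.582
False
 68.09 [496.5 187.9  30.5] F [ 0.1 -0.5 -0.4] M [ 0.04 -0.02 -0.03] g 34.1 j6 -1.582
closed 68.39 [496.3 188.2  30.5] F [-3.3  3.6  4.5] M [ 0.59  0.46 -0.5 ] g 13.6 j6 -1.581
0.3 68.78 [496.3 188.1  30.5] F [-2.1  1.4  2.1] M [ 0.1   0.22 -0.03] g 13.6 j6 -1.286
0.6 69.17 [496.3 188.1  30.5] F [-2.7  0.4  2.2] M [-0.01  0.33 -0.04] g 13.3 j6 -0.988
0.9 69.57 [496.3 188.1  30.5] F [-3.  -1.1  3.6] M [-0.26  0.48 -0.08] g 13.3 j6 -0.689
1.2 69.96 [496.2 188.   30.5] F [-2.7 -2.5  3.6] M [-0.47  0.67 -0.01] g 13.2 j6 -0.389
1.5 70.35 [496.2 188.   30.5] F [-4.5 -2.1  4.7] M [-0.55  0.79 -0.02] g 13.1 j6 -0.088
1.8 70.74 [496.1 188.   30.5] F [-5.1 -2.7  4.6] M [-0.53  0.92 -0.05] g 13.1 j6 0.212
2.1 71.13 [496.  188.   30.5] F [-5.3 -2.7  5.1] M [-0.54  0.96 -0.08] g 13.4 j6 0.512
2.2 71.38 [496.  188.   30.5] F [-6.  -1.8  6. ] M [-0.49  0.97  0.01] g 13.4 j6 0.612
2.26 71.63 [496.  188.1  30.5] F [-5.4 -2.4  6.1] M [-0.5   1.   -0.07] g 13.8 j6 0.672
2.32 71.88 [496.  188.1  30.5] F [-5.7 -2.5  6. ] M [-0.45  1.   -0.07] g 12.9 j6 0.732
2.38 72.13 [496.  188.1  30.5] F [-6.4 -3.2  5.7] M [-0.44  1.   -0.05] g 13.1 j6 0.792
2.44 72.38 [496.2 188.2  30.5] F [-4.9 -0.7  4. ] M [-0.15  0.89  0.26] g 13.4 j6 0.853
2.5 72.63 [496.1 188.2  30.5] F [-5.6 -1.8  5.8] M [-0.16  0.92  1.61] g 13.7 j6 0.912
```

View pics/m_s.png

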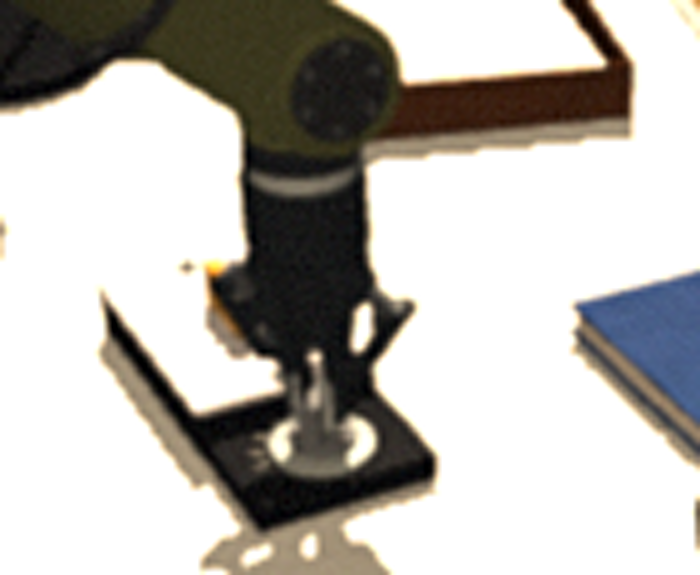

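The clockwise stop shows as 1.6 N m after about 2.44 rad, which matches the 2.4 rad range. I'll release, withdraw clear and check everything.

```bash
python3 - <<'E'
from rig import bot
from h import *
bot.move_gripper(34);st(bot)
p=bot.read_state()["ee_pos"];bot.servo_line([p[0],p[1],130],speed=120)
bot.move_to([500,-60,200],dq(15.9));bot.dwell(0.3);st(bot)
c=look(bot,"z");crop(c["top"],85,200,225,300,5,"pics/z_t.png");crop(c["side"],160,100,300,215,5,"pics/z_s.png");cv2.imwrite("pics/z_full.png",c["top"]["image"])
t=c["top"];C=cloud(t);Z=C[...,2];im=t["image"].astype(int)
m=np.zeros(Z.shape,np.uint8);m[200:300,85:225]=((Z>31)&(Z<50)&(im.max(2)>70))[200:300,85:225]
m=cv2.morphologyEx(m,cv2.MORPH_OPEN,np.ones((3,3)));k,l,s_,_=cv2.connectedComponentsWithStats(m);mc=l==1+np.argmax(s_[1:,4])
vv,uu=np.nonzero(mc);W=on_plane(t,np.c_[uu,vv],39);print(mc.sum(),cv2.minAreaRect(W[:,:2].astype(np.float32)))
for n in("k2","z") :
  pass
def bar(n):
    c=dict(np.load(f"top_{n}.npz"));C=cloud(c);Z=C[...,2];m=(Z>57)&(Z<70)&(np.hypot(C[...,0]-496,C[...,1]-188)<28)
    W=C[m][:,:2].astype(np.float32);r=cv2.minAreaRect(W);return m.sum(),r
print(bar("d"));print(bar("z"))
E
```

```text
73.37 [496.5 188.2  30.4] F [-0.  -0.3 -0.4] M [-0.01  0.03 -0.01] g 34.1 j6 0.917
 75.91 [500.  -59.7 199.9] F [0.3 0.5 0.1] M [0.02 0.   0.  ] g 34.2 j6 -0.469
3341 ((454.8611755371094, 326.24615478515625), (126.50821685791016, 189.56336975097656), 15.932011604309082)
(np.int64(93), ((494.9622802734375, 187.49989318847656), (41.248104095458984, 14.182085990905762), 15.076923370361328))
(np.int64(90), ((495.157958984375, 187.12991333007812), (41.16029357910156, 14.018954277038574), 58.49818420410156))
```

View pics/z_t.png

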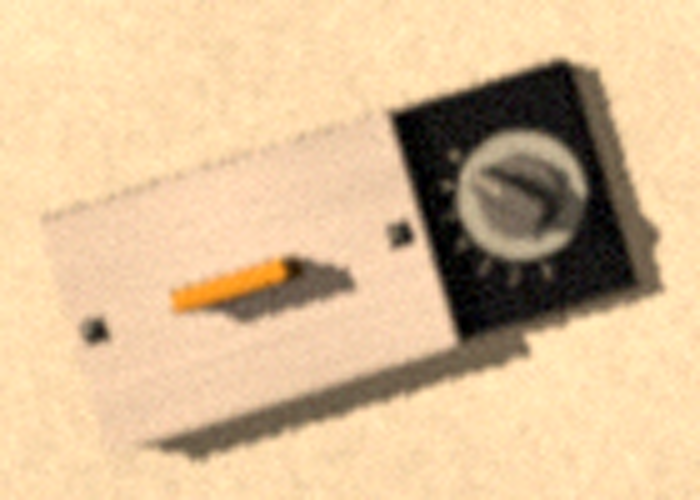

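View pics/z_full.png

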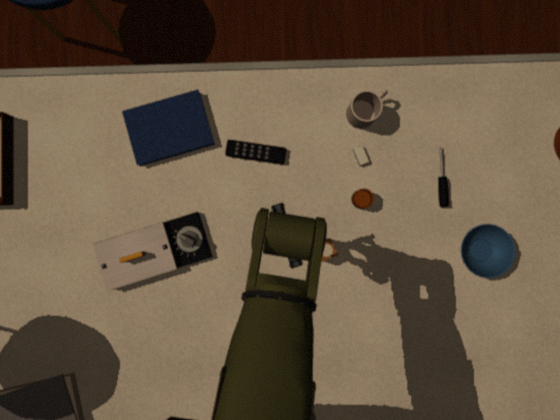

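The pointer is at the upper-left tick. The bar measures 136.6° (2.38 rad) from its off position, and the cover and bystanders are where they should be. Handing in.

```bash
python3 - <<'E'
from rig import bot
print(bot.finish_job())
E
```

```text
the job is handed in; nothing more can be done
None
```

The job is done and handed in at about 76 s of the 210 s allowed; no verdict was reported.

**What I did:** I turned the dimmer anticlockwise to its stop and laid the cover flat on the table. Both batteries went side by side onto the well floor. I then seated the cover on both pins and let go, and turned the dimmer clockwise to its stop. I found only two batteries, and left the white look-alike alone.

**Last checks:**
- **Cover:** it is centred within about 1 mm of where it started, with yaw 15.9° as at the start. After I let go it measured level, with its top at 39.3 mm where 39 mm is nominal.
- **Dimmer:** the bar sits 2.38 rad clockwise of its off position by the camera, against the nominal 2.4. I also felt the stop, at 1.6 N m.
- **Batteries:** both were on the well floor in the last picture before the cover went back; they can't be seen with it on.
- **Bystanders:** the candle, remote and screwdriver look unmoved. The arm mostly hides the carton in the last picture; I never touched it.
- **Arm:** withdrawn and touching nothing.

**What went wrong or disagreed:**
- **Tool length:** the fingertips stand about 28 mm higher than the stated tool data says. My first attempt on the knob closed above the bar and turned nothing. A light touch on bare table confirmed the offset, and I corrected every height after that.
- **Knocked battery:** one battery had been knocked about 3 cm aside, so I measured it again before picking it up.

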